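# Empty a mill jar over its pan and heft it until it is light

### The job

Tip the steel mill jar forward on its stand so that the grinding balls roll out into the pan; some may hang behind the neck, so let it come back upright, lift it by the neck just clear of the stand and hold it still to feel whether it is down to its empty weight. If not, set it back, tip or rock it again and heft it again. Finish with every ball in the pan, after a heft that felt empty, and the jar let go upright in its forks; leave the lid, timer, beaker and notebook where they are.

Things in the scene. Friction and masses are not known exactly. Their poses are not given: they have to be found in the camera images.
- jar: Open steel jar, 0.34 kg empty (3.3 N), hung by two pins in the stand's forks. Origin: centre of its underside, z up the jar. Body 72 mm across up to 88 mm, neck 62 mm across from 94 mm to the mouth at 130 mm. Inside lie several loose tungsten carbide balls, 20 mm, 62 g (0.61 N) each, not tracked. The neck's bore (54 mm) is narrower than the body's (64 mm), so one slow tipping often leaves balls behind this step.
- jar_mouth (a point): Centre of the jar's open mouth, on its axis 130 mm above its underside. The neck below it, 36 mm tall, 62 mm across, is the place to grip, and its back the place to push: up to 4 N when full, 1.5 N when empty. Rocking the jar back to about 45 degrees, so that the balls roll to the bottom, and briskly over again frees more of them.
- jar_pins (a point): Middle of the jar's pin axis, 56 mm above its underside; the pins lie along the jar's y, 10 mm thick, out to 65 mm either side. The centre of mass is over 20 mm lower, so the jar swings back upright by itself. Dogs on the pins meet stops on the stand: the jar turns about this axis only mouth-forward, towards its +x, from 0 to about 128 degrees.
- stand: Fixed grey stand. Origin: midway between its forks, at worktop level; x points forward to the pan, y along the pins. Forks 46 to 54 mm either side, tines 145 mm high, 25 mm fore and aft; open slots 21 mm wide with a V at the bottom, 115 mm high, that centres the pins. The seated jar's origin is 59 mm above this origin; raised 8 to 25 mm, the pins hang free, 5 mm to spare fore and aft.
- pan: Fixed shallow steel pan, 165 mm along x, 185 mm along y, 28 mm deep, on the stand's base plate. Origin: centre of its underside, 10 mm above the worktop, about 110 mm ahead of the stand's origin.
- jar_lid: The jar's loose steel lid with a black knob, 68 mm diameter, 24 mm high, beside the stand; to be left alone. Origin: centre of its underside.
- timer: Small white bench timer, 68x68x19 mm; to be left alone. Origin: centre of its underside.
- beaker: Glass beaker, 54 mm wide, 70 mm high; to be left alone. Origin: centre of its underside.
- logbook: Black notebook, 210x153x16 mm; to be left alone. Origin: centre of its underside.

How it is judged:
By the outcome, as a careful person would: the job done as asked, in the order asked, and still so for the second after the job is handed in, with the robot touching nothing.
It also fails if it takes over 72 s, if anything falls off the work surface, if the arm or the gripper's body presses on something with over 40 N, if the wrist force passes 120 N, or if a joint passes its speed limit or range.

### The arm

A 6-joint arm with a two-finger parallel gripper is mounted at the origin on a cart in front of the work surface, level with it; the furniture and walls round the work are solid. World frame = base frame: x ahead of the robot, y to its left, z up, the work surface at z = 0. Lengths are in m, angles in rad, forces in N, time in s.
With the tool pointing down it reaches from about 0.425 to 0.925 m from the base axis. Payload 12.5 kg.
Tool frame: the origin (TCP) lies at the very end of the fingers, on their centre line; the grasp point (between the pads) lies 19 mm behind it; z points along the fingers, y is the direction in which the jaws open and shut (so a half turn about z gives the same grasp; the last joint's range is limited). The gripper opens to 85 mm and grips with 20 to 120 N. Pads are 22 mm wide; open, the fingers measure 114 mm over their backs; the gripper's body (76 mm by 85 mm) begins 54 mm behind the grasp point. The pads swing forward as they close: fully open they stand 13 mm farther back than shut.
Start: joints at [-0.106, 0.491, 1.559, -0, 1.092, -0.106], TCP at [0.625, 0, 0.231] pointing down, gripper open.
Joint ranges: [-3.1, 3.1], [-0.84, 2.19], [0.05, 2.79], [-1.13, 4.28], [0.06, 2.93], [-2.69, 2.69]. Speed limits (rad/s): [2.22, 2.22, 2.79, 3.14, 3.14, 3.14].

### API

Orientations are given as a unit quaternion [x, y, z, w].
In Python, from workcell import get_obs, eyes, order gives the robot as it stands.
- The arm moves only by the tool carry_out, never from a script. Its argument "commands" is a list of rows, each an object with "hand": the finger opening in m, from 0 to 0.0854; "xyz": the shift along the tool's x, y, z in m, a list of three; "delta_rot": the turn, a rotation vector about the tool's x, y, z in rad, a list of three. A call has 1 to 20 rows; each row shifts and turns the commanded pose from where the row before left it, along the tool's axes as they then stand; what a row does not reach is not made up. A row lasts 1/8 s, in which the tool goes at most 62.5 mm and 10.7 degrees, less where a joint would pass 70% of its speed; a pose out of reach is approached as far as the arm can. A call with a gripper value outside its range is refused whole. The fingers move at their own pace and stop on an object; "newtons" is the grip in N (left out, the last holds). Time passes only in rows, so rows that do not move let the fingers close. It gives the time, the measured TCP pose, the force and the opening at its end, in the units of the state.
- get_obs(): the state, without advancing time (a new reading comes with each control period).
- eyes.grab_frame(name): name is "scene" or "side" or "wrist"; returns (picture, depth): 480x640x3 uint8, red, green, blue; 480x640 float32, m along the optical axis (not along the pixel's ray), 0 where there is no reading.
- eyes.camera_info(name): a dict with "fx", "fy", "cx", "cy" (pixels), "R" (3x3) and "t" (3): a world point X has camera coordinates R X + t; the wrist camera has in their place "T_tool_cam" (4x4, takes a point from camera to tool coordinates, whose origin is the TCP and whose axes are the flange's). Camera axes: x right, y down, z forward; pixel columns grow to the right and rows downward; lengths in m; the calibration is good to about 2 mm. A picture is of the moment at which its call begins: read the wrist's pose just before it. camera_info takes no time and is no camera call.
- order.hand_in(): hands the job in, once; it reports no verdict.
The state is a dict: "time_s": time; "joint_pos": joint angles; "joint_vel": joint speeds; "joint_torque": joint torques, N m; "tool_pos": TCP position; "tool_rot": TCP orientation; "force": force on the tool from outside, world axes, zero at the start; "ft_torque": the same for the moment, N m; "finger_gap": opening from 0.0 (shut) to 1.0 (fully open).
Only numpy, scipy, OpenCV 4.12 (cv2) and the standard library are available. Lean on these libraries where they do the work, as an engineer would, in place of code of your own. Each camera call takes 0.05 s, during which the arm holds its last target.

## Working session

There is one attempt and no reset: what is moved stays moved. The work goes in short steps, Python scripts to look and compute and a tool call to move; the robot and the scene stay as the last step left them, time stands still between calls to the robot, and variables do not carry over. Pictures are saved under pics/ and viewed, and the job is handed in when it is done.

Besides the shell and the picture viewer there is one more tool, called after "Emit:" by a JSON object that holds its "method" and its "body", one argument or row to a line. carry_out: Moves the arm, as the interface text tells. Its arguments: {"type":"object","properties":{"commands":{"type":"array","items":{"type":"object","properties":{"hand":{"type":"number"},"xyz":{"type":"array","items":{"type":"number"}},"delta_rot":{"type":"array","items":{"type":"number"}}}}},"newtons":{"type":"number"}},"required":["commands"]}

```bash
mkdir -p pics; ls
python3 - <<'E'
from workcell import get_obs, eyes
import cv2
print(get_obs())
for n in ["scene","side"]:
    p,d=eyes.grab_frame(n); cv2.imwrite(f"pics/{n}0.png",p[:,:,::-1]); 
    import numpy as np; np.save(f"{n}0.npy",d); print(eyes.camera_info(n))
E
```

```text
pics
{'time_s': 0.0, 'joint_pos': array([-1.05615743e-01,  4.91577137e-01,  1.55948274e+00, -9.61647304e-07,
        1.09170831e+00, -1.05616682e-01]), 'joint_vel': array([-0.00071259, -0.00105331, -0.00013724,  0.00033136, -0.00140335,
       -0.00034422]), 'joint_torque': array([-2.53899279e-04, -6.18447447e+01, -2.61596632e+01, -1.41405640e-04,
        4.01603000e-03, -9.44706159e-06]), 'tool_pos': array([6.24756920e-01, 3.84338081e-05, 2.30705359e-01]), 'tool_rot': array([ 7.07106170e-01,  7.07107148e-01, -3.69815018e-04, -4.56842966e-04]), 'force': array([-0.20261555,  0.94488   , -0.0549863 ]), 'ft_torque': array([ 0.00836784,  0.01909181, -0.03509434]), 'finger_gap': 1.0043135128969425}
{'fx': 598.113592926724, 'fy': 598.113592926724, 'cx': 321.2341256566341, 'cy': 238.20166630677838, 'R': array([[-0.85125556, -0.52423035,  0.02337741],
       [-0.3300272 ,  0.50020521, -0.80054781],
       [ 0.40797796, -0.68918596, -0.59881274]]), 't': array([0.54294542, 0.27517615, 1.28418496])}
{'fx': 443.2125382681254, 'fy': 443.2125382681254, 'cx': 320.341970084492, 'cy': 245.72846017257277, 'R': array([[-0.99782218,  0.064455  ,  0.01401615],
       [ 0.0331527 ,  0.67376141, -0.73820489],
       [-0.05702453, -0.73613254, -0.67443094]]), 't': array([0.60705467, 0.04773582, 1.150185  ])}
```

View pics/scene0.png

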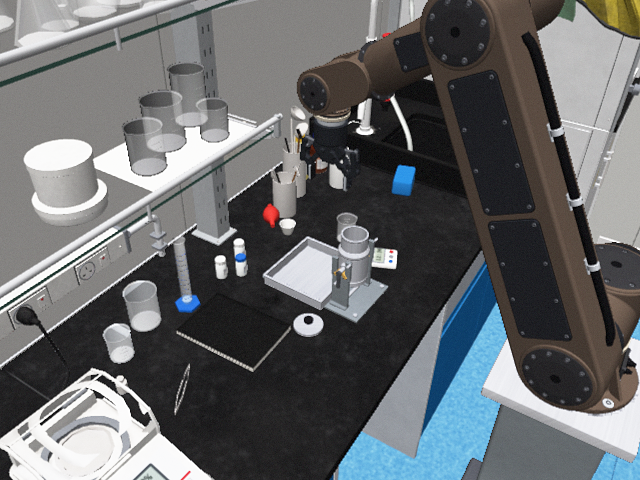

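View pics/side0.png

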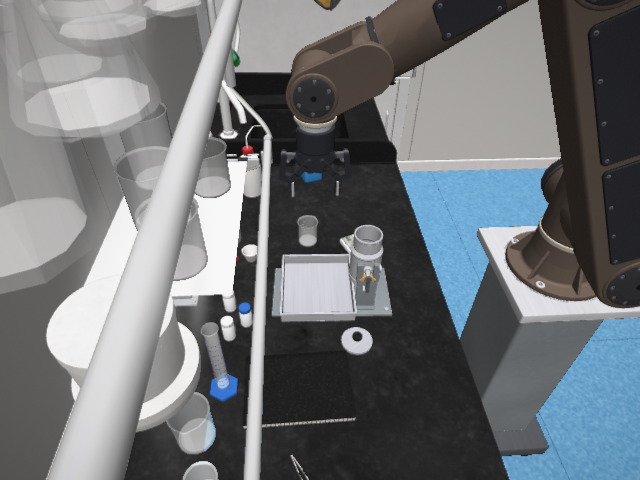

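```bash
cat > h.py <<'E'
import numpy as np, cv2
from workcell import get_obs, eyes
def deproj(n,d,u,v,ci=None):
    c=ci or eyes.camera_info(n); z=d[v,u]
    X=np.stack([(u-c["cx"])/c["fx"]*z,(v-c["cy"])/c["fy"]*z,z],-1)
    return (X-c["t"])@c["R"]
def ray(n,u,v,h):
    c=eyes.camera_info(n); C=-c["R"].T@c["t"]
    r=c["R"].T@np.array([(u-c["cx"])/c["fx"],(v-c["cy"])/c["fy"],1]); return C+r*(h-C[2])/r[2]
def proj(n,X):
    c=eyes.camera_info(n); p=c["R"]@np.array(X)+c["t"]; return p[0]/p[2]*c["fx"]+c["cx"],p[1]/p[2]*c["fy"]+c["cy"]
E
python3 - <<'E'
from h import *
for n,(x0,y0,x1,y1) in {"scene":(250,195,410,335),"side":(260,205,410,365)}.items():
    p=cv2.imread(f"pics/{n}0.png"); c=p[y0:y1,x0:x1]; cv2.imwrite(f"pics/{n}0c.png",cv2.resize(c,None,fx=3.7,fy=3.7,interpolation=cv2.INTER_CUBIC))
    d=np.load(f"{n}0.npy"); v,u=np.mgrid[y0:y1,x0:x1]; P=deproj(n,d,u.ravel(),v.ravel())
    ok=d[v,u].ravel()>0
    P=P[ok]
    print(n,np.histogram(P[:,2],bins=np.arange(-.02,.24,.01)))
    m=P[(P[:,2]>.178)&(P[:,2]<.2)]; print(len(m),m.min(0),m.max(0),m.mean(0))
    m=P[(P[:,2]>.032)&(P[:,2]<.042)]; print(len(m),m.min(0),m.max(0),m.mean(0))
E
```

```text
scene (array([   0, 3682, 9512, 4445,  833,  750,  518,  209,  297,  195,  132,
        133,  133,  185,  157,  153,  242,  181,  170,  167,  217,    4,
          0,    0,    0]), array([-0.02, -0.01,  0.  ,  0.01,  0.02,  0.03,  0.04,  0.05,  0.06,
        0.07,  0.08,  0.09,  0.1 ,  0.11,  0.12,  0.13,  0.14,  0.15,
        0.16,  0.17,  0.18,  0.19,  0.2 ,  0.21,  0.22,  0.23]))
242 [0.48144523 0.03743885 0.1780539 ] [0.54252824 0.10138658 0.1917394 ] [0.51192685 0.07050432 0.18481925]
776 [ 0.48804187 -0.15806001  0.03202251] [0.88091843 0.16364757 0.04199975] [0.6759746  0.03471657 0.03727678]
side (array([   0, 6616, 7035, 5317,  601,  703,  359,  174,  192,   88,   95,
         86,  102,  164,  130,  147,  262,  184,  181,  180,  211,    0,
          0,    0,    0]), array([-0.02, -0.01,  0.  ,  0.01,  0.02,  0.03,  0.04,  0.05,  0.06,
        0.07,  0.08,  0.09,  0.1 ,  0.11,  0.12,  0.13,  0.14,  0.15,
        0.16,  0.17,  0.18,  0.19,  0.2 ,  0.21,  0.22,  0.23]))
245 [0.48287181 0.03981088 0.17825529] [0.54374055 0.10195905 0.18936613] [0.51312286 0.07088273 0.18392734]
802 [ 0.49479824 -0.1469964   0.03201573] [0.70754609 0.16439231 0.04199304] [0.62032132 0.05453498 0.03787954]
```

Run:
```python
from h import *
a=cv2.imread("pics/scene0c.png");b=cv2.imread("pics/side0c.png");print(a.shape,b.shape)
```

```text
(518, 592, 3) (592, 555, 3)
```

View pics/scene0c.png

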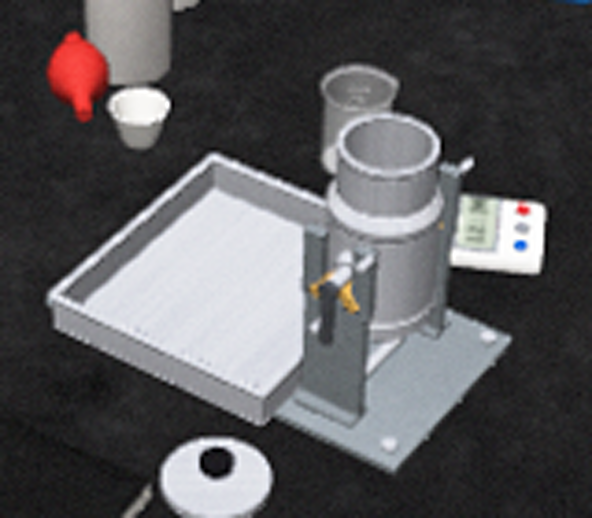

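View pics/side0c.png

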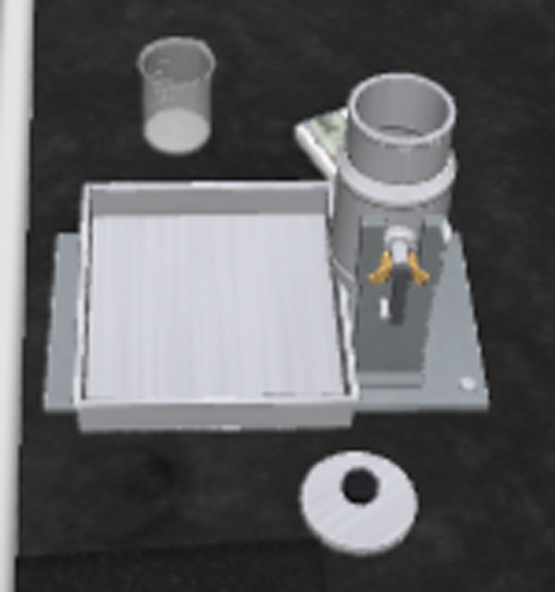

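Run:
```python
from h import *
for n,pts,o in [("scene",[(50,300),(213,155),(265,403)],(250,195)),("side",[(83,184),(334,182),(355,402),(78,405)],(260,205))]:
    for p in pts: print(n,p,ray(n,p[0]/3.7+o[0],p[1]/3.7+o[1],.038).round(4))
    d=np.load(f"{n}0.npy"); v,u=np.mgrid[0:480,0:640]; P=deproj(n,d,u.ravel(),v.ravel())
    # rim of mouth
    m=P[(P[:,2]>.183)&(P[:,2]<.194)&(abs(P[:,0]-.5125)<.045)&(abs(P[:,1]-.07)<.045)]
    (c,s,a)=cv2.minAreaRect(m[:,:2].astype(np.float32)); print(cv2.minEnclosingCircle(m[:,:2].astype(np.float32)),m[:,2].mean())
    b=P[(P[:,0]>.42)&(P[:,0]<.85)&(abs(P[:,1]-.07)<.12)&(P[:,2]>.03)&(P[:,2]<.042)]
    print(cv2.minAreaRect(b[:,:2].astype(np.float32)))
    b=P[(P[:,0]>.42)&(P[:,0]<.60)&(abs(P[:,1]-.07)<.12)&(P[:,2]>.135)&(P[:,2]<.15)]
    t=b[np.hypot(b[:,0]-.5125,b[:,1]-.07)>.042]; print("tines",t.round(3)[::6])
    # objects overhead
    b=P[(P[:,0]>.4)&(P[:,0]<.9)&(abs(P[:,1]-.07)<.2)&(P[:,2]>.25)]; print("high",len(b), b.min(0) if len(b) else 0,b.max(0) if len(b) else 0)
    b=P[(P[:,0]>.4)&(P[:,0]<1.2)&(P[:,1]<.5)&(P[:,1]>-.1)&(P[:,2]>.25)&(P[:,2]<.7)]; print("high",len(b)); print(b[::max(1,len(b)//15)].round(2))
```

```text
scene (50, 300) [0.7048 0.158  0.038 ]
scene (213, 155) [ 0.7015 -0.0333  0.038 ]
scene (265, 403) [0.5363 0.1648 0.038 ]
((0.5109706521034241, 0.0688614770770073), 0.034081023186445236) 0.1865738117125511
((0.6621403098106384, 0.06135416030883789), (0.3519894480705261, 0.2402803599834442), 2.9824771881103516)
tines [[0.488 0.008 0.148]
 [0.5   0.019 0.144]
 [0.487 0.013 0.146]
 [0.493 0.017 0.143]
 [0.496 0.02  0.141]
 [0.498 0.021 0.137]
 [0.495 0.022 0.136]
 [0.486 0.02  0.136]
 [0.54  0.119 0.143]
 [0.527 0.115 0.146]
 [0.527 0.119 0.146]
 [0.529 0.12  0.142]
 [0.527 0.12  0.141]
 [0.525 0.122 0.14 ]
 [0.503 0.121 0.146]
 [0.497 0.123 0.148]
 [0.497 0.122 0.144]
 [0.495 0.127 0.146]
 [0.493 0.134 0.149]
 [0.493 0.134 0.146]
 [0.491 0.137 0.146]]
high 15540 [ 0.40004092 -0.0614817   0.2505334 ] [0.89999616 0.26998635 0.68981167]
high 43639
[[1.02 0.42 0.68]
 [1.02 0.43 0.63]
 [0.53 0.03 0.6 ]
 [0.55 0.04 0.57]
 [0.52 0.06 0.57]
 [0.52 0.07 0.55]
 [0.58 0.06 0.52]
 [0.52 0.07 0.51]
 [0.87 0.22 0.46]
 [1.02 0.34 0.44]
 [1.02 0.34 0.42]
 [0.82 0.25 0.42]
 [1.02 0.26 0.34]
 [0.7  0.28
[... 378 characters left out ...]
19044399261475)
tines [[0.538 0.115 0.144]
 [0.504 0.116 0.144]
 [0.491 0.117 0.144]
 [0.528 0.118 0.144]
 [0.494 0.12  0.144]
 [0.53  0.122 0.144]
 [0.498 0.122 0.143]
 [0.539 0.122 0.143]
 [0.504 0.122 0.14 ]
 [0.493 0.128 0.146]
 [0.53  0.124 0.141]
 [0.496 0.125 0.14 ]
 [0.53  0.121 0.135]
 [0.492 0.135 0.147]]
high 22598 [ 0.40003099 -0.06178298  0.25017145] [0.89999137 0.2699916  0.6380571 ]
high 44776
[[0.78 0.34 0.7 ]
 [0.46 0.08 0.6 ]
 [0.53 0.06 0.57]
 [0.63 0.06 0.54]
 [0.58 0.07 0.5 ]
 [0.65 0.02 0.4 ]
 [0.86 0.22 0.48]
 [0.63 0.01 0.32]
 [0.99 0.08 0.34]
 [0.93 0.22 0.39]
 [0.79 0.29 0.39]
 [1.02 0.22 0.28]
 [0.77 0.39 0.39]
 [0.71 0.45 0.42]
 [1.02 0.44 0.33]
 [1.02 0.5  0.25]]
```

Emit:
{"method": "carry_out", "body": {
  "commands": [
    {"hand": 0,"delta_rot": [0,0,0.1785]},
    {"hand": 0,"delta_rot": [0,0,0.1785]},
    {"hand": 0,"delta_rot": [0,0,0.1785]},
    {"hand": 0,"delta_rot": [0,0,0.1785]},
    {"hand": 0,"delta_rot": [0,0,0.1785]},
    {"hand": 0,"delta_rot": [0,0,0.1785]},
    {"hand": 0,"delta_rot": [0,0,0.1785]},
    {"hand": 0,"delta_rot": [0,0,0.1785]},
    {"hand": 0,"delta_rot": [0,0,0.1785]},
    {"hand": 0}
  ],
  "newtons": 30
}}

```text
invalid input at $.commands[0]: expected keys hand, xyz, delta_rot
```

Emit:
{"method": "carry_out", "body": {
  "commands": [
    {"hand": 0,"xyz": [0,0,0],"delta_rot": [0,0,0.1785]},
    {"hand": 0,"xyz": [0,0,0],"delta_rot": [0,0,0.1785]},
    {"hand": 0,"xyz": [0,0,0],"delta_rot": [0,0,0.1785]},
    {"hand": 0,"xyz": [0,0,0],"delta_rot": [0,0,0.1785]},
    {"hand": 0,"xyz": [0,0,0],"delta_rot": [0,0,0.1785]},
    {"hand": 0,"xyz": [0,0,0],"delta_rot": [0,0,0.1785]},
    {"hand": 0,"xyz": [0,0,0],"delta_rot": [0,0,0.1785]},
    {"hand": 0,"xyz": [0,0,0],"delta_rot": [0,0,0.1785]},
    {"hand": 0,"xyz": [0,0,0],"delta_rot": [0,0,0.1785]},
    {"hand": 0,"xyz": [0,0,0],"delta_rot": [0,0,0]}
  ],
  "newtons": 30
}}

```text
time_s: 1.35
tool_pos: [0.6249, 0.0, 0.231]
tool_rot: [1.0, -0.017, -0.0, -0.0]
force: [0.1, 0.5, 0.5]
finger_gap: 0.001
```

```bash
cat >> h.py <<'E'
S=np.array([.5115,.0705]); yaw=-np.deg2rad(2.1)
f=np.array([np.cos(yaw),np.sin(yaw)]); l=np.array([-f[1],f[0]])
def rel(p): # stand frame
    d=np.array(p[:2])-S; return np.array([d@f,d@l,p[2]])
def tip(th,h=.011):
    t=np.deg2rad(th); a=np.array([np.sin(t),np.cos(t)]); e=np.array([np.cos(t),-np.sin(t)])
    if th<=90: s=.056+.012*th/90; o=-h
    else: s=.046+.012*(th-90)/38; o=h
    C=np.array([0,.115])+s*a-.031*e
    return np.array([C[0]+o,C[1]])
E
python3 - <<'E'
from h import *
print(rel(get_obs()["tool_pos"]), get_obs()["force"])
for th in range(0,126,10): print(th,(tip(th)*1000).round(0),(( tip(th+10)-tip(th))*1000).round(0))
print(tip(124)*1000,tip(126)*1000)
E
```

```text
[ 0.11589081 -0.06628257  0.23101788] [0.05544709 0.53282799 0.47513949]
0 [-42. 171.] [10.  6.]
10 [-32. 177.] [12.  4.]
20 [-20. 181.] [12.  2.]
30 [ -8. 182.] [13. -1.]
40 [  5. 182.] [12. -3.]
50 [ 17. 179.] [12. -5.]
60 [ 29. 174.] [11. -7.]
70 [ 40. 166.] [ 9. -9.]
80 [ 49. 157.] [  8. -11.]
90 [ 57. 146.] [ 8. -9.]
100 [ 65. 137.] [  6. -11.]
110 [ 71. 126.] [  4. -12.]
120 [ 75. 114.] [  1. -13.]
[ 75.37195386 108.97332528] [ 75.63337039 106.35921498]
```

Emit:
{"method": "carry_out", "body": {
  "commands": [
    {"hand": 0,"xyz": [-0.0445,-0.0165,0],"delta_rot": [0,0,0]},
    {"hand": 0,"xyz": [-0.0445,-0.0165,0],"delta_rot": [0,0,0]},
    {"hand": 0,"xyz": [-0.0445,-0.0165,0],"delta_rot": [0,0,0]},
    {"hand": 0,"xyz": [-0.0445,-0.0165,0],"delta_rot": [0,0,0]},
    {"hand": 0,"xyz": [0,0,0.03],"delta_rot": [0,0,0]},
    {"hand": 0,"xyz": [0,0,0.03],"delta_rot": [0,0,0]},
    {"hand": 0,"xyz": [0,0,0],"delta_rot": [0,0,0]},
    {"hand": 0,"xyz": [0,0,0],"delta_rot": [0,0,0]}
  ]
}}

```text
time_s: 2.35
tool_pos: [0.4499, 0.0723, 0.1721]
tool_rot: [1.0, -0.017, 0.0, -0.0]
force: [0.5, 0.1, 0.4]
finger_gap: 0.003
```

Run:
```python
from h import *
o=get_obs();print(rel(o["tool_pos"]),o["tool_rot"],o["force"],o["time_s"])
p,d=eyes.grab_frame("side"); cv2.imwrite("pics/side1.png",cv2.resize(p[150:400,220:520,::-1],None,fx=2.4,fy=2.4))
```

```text
[-0.06160238 -0.00045647  0.17205383] [ 9.99856347e-01 -1.69465390e-02  3.17129018e-04 -4.65805291e-06] [0.48042658 0.0777907  0.3764403 ] 2.35
```

View pics/side1.png

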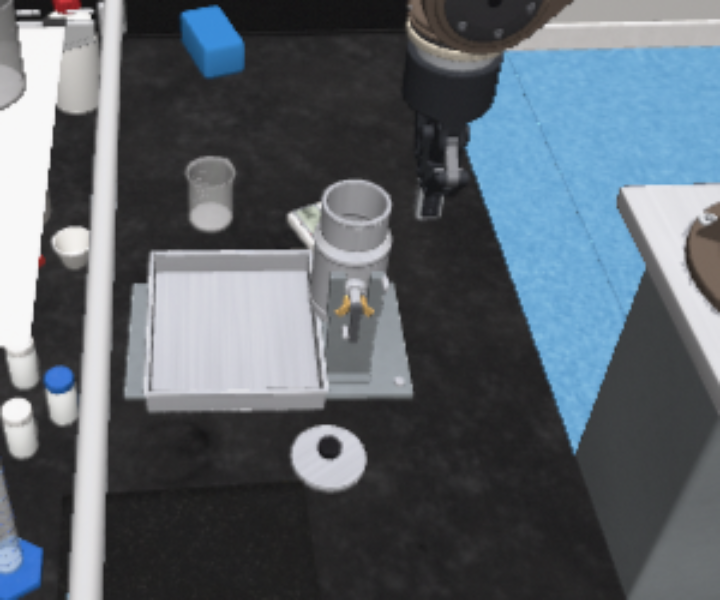

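Emit:
{"method": "carry_out", "body": {
  "commands": [
    {"hand": 0,"xyz": [0.01,0,0],"delta_rot": [0,0,0]},
    {"hand": 0,"xyz": [0.01,0,0],"delta_rot": [0,0,0]},
    {"hand": 0,"xyz": [0.01,0,-0.005],"delta_rot": [0,0,0]},
    {"hand": 0,"xyz": [0.012,0,-0.004],"delta_rot": [0,0,0]},
    {"hand": 0,"xyz": [0.012,0,-0.002],"delta_rot": [0,0,0]}
  ]
}}

```text
time_s: 3.02
tool_pos: [0.5043, 0.0704, 0.1827]
tool_rot: [1.0, -0.018, 0.0, 0.0]
force: [-1.9, 0.4, 0.1]
finger_gap: 0.0
```

Run:
```python
from h import *
o=get_obs();print(rel(o["tool_pos"]),o["force"],o["time_s"])
p,d=eyes.grab_frame("side"); cv2.imwrite("pics/side2.png",cv2.resize(p[150:400,220:520,::-1],None,fx=2.4,fy=2.4))
```

```text
[-0.0071499  -0.00041087  0.1826571 ] [-1.85170188  0.36849381  0.06504275] 3.025
```

View pics/side2.png

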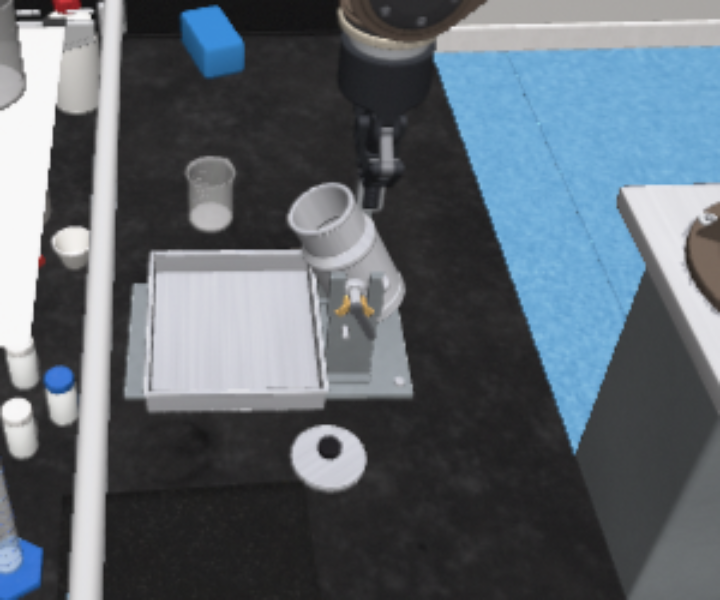

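Emit:
{"method": "carry_out", "body": {
  "commands": [
    {"hand": 0,"xyz": [0.012,0,0],"delta_rot": [0,0,0]},
    {"hand": 0,"xyz": [0.012,0,0.003],"delta_rot": [0,0,0]},
    {"hand": 0,"xyz": [0.012,0,0.005],"delta_rot": [0,0,0]},
    {"hand": 0,"xyz": [0.011,0,0.008],"delta_rot": [0,0,0]},
    {"hand": 0,"xyz": [0.009,0,0.009],"delta_rot": [0,0,0]},
    {"hand": 0,"xyz": [0.008,0,0.011],"delta_rot": [0,0,0]},
    {"hand": 0,"xyz": [0.008,0,0.009],"delta_rot": [0,0,0]},
    {"hand": 0,"xyz": [0.006,0,0.011],"delta_rot": [0,0,0]},
    {"hand": 0,"xyz": [0.004,0,0.012],"delta_rot": [0,0,0]},
    {"hand": 0,"xyz": [0,0,0.004],"delta_rot": [0,0,0]},
    {"hand": 0,"xyz": [0,0,0],"delta_rot": [0,0,0]},
    {"hand": 0,"xyz": [0,0,0],"delta_rot": [0,0,0]},
    {"hand": 0,"xyz": [0,0,0],"delta_rot": [0,0,0]},
    {"hand": 0,"xyz": [0,0,0],"delta_rot": [0,0,0]},
    {"hand": 0,"xyz": [0,0,0],"delta_rot": [0,0,0]}
  ]
}}

```text
time_s: 4.95
tool_pos: [0.5854, 0.0675, 0.1105]
tool_rot: [1.0, -0.018, 0.0, -0.0]
force: [-0.7, 1.0, 1.8]
finger_gap: 0.0
```

Run:
```python
from h import *
o=get_obs();print(rel(o["tool_pos"]),o["force"],o["time_s"])
p,d=eyes.grab_frame("side"); cv2.imwrite("pics/side3.png",cv2.resize(p[150:400,220:520,::-1],None,fx=2.4,fy=2.4))
```

```text
[ 0.07393567 -0.00029507  0.11046123] [-0.7293705   1.04540759  1.797023  ] 4.95
```

View pics/side3.png

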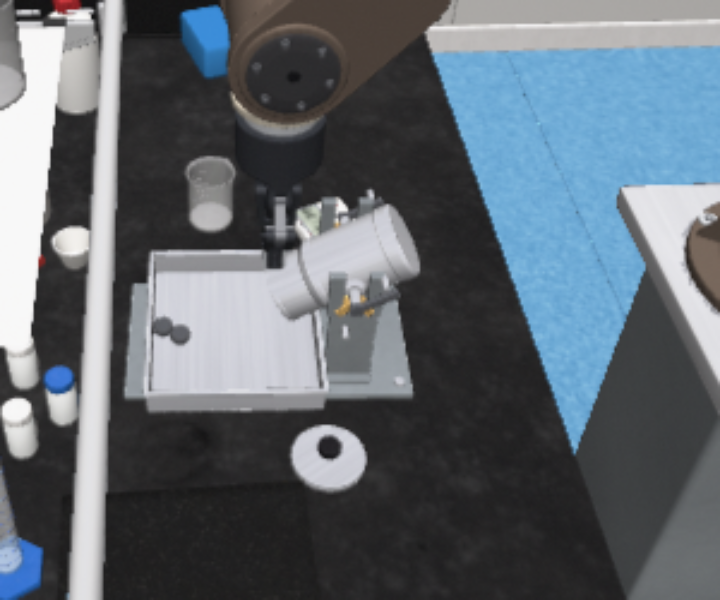

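Emit:
{"method": "carry_out", "body": {
  "commands": [
    {"hand": 0,"xyz": [0,0,-0.004],"delta_rot": [0,0,0]},
    {"hand": 0,"xyz": [-0.004,0,-0.012],"delta_rot": [0,0,0]},
    {"hand": 0,"xyz": [-0.006,0,-0.011],"delta_rot": [0,0,0]},
    {"hand": 0,"xyz": [-0.008,0,-0.009],"delta_rot": [0,0,0]},
    {"hand": 0,"xyz": [-0.008,0,-0.011],"delta_rot": [0,0,0]},
    {"hand": 0,"xyz": [-0.009,0,-0.009],"delta_rot": [0,0,0]},
    {"hand": 0,"xyz": [-0.011,0,-0.008],"delta_rot": [0,0,0]},
    {"hand": 0,"xyz": [-0.012,0,-0.005],"delta_rot": [0,0,0]},
    {"hand": 0,"xyz": [-0.012,0,-0.003],"delta_rot": [0,0,0]},
    {"hand": 0,"xyz": [-0.012,0,0],"delta_rot": [0,0,0]},
    {"hand": 0,"xyz": [-0.012,0,0.002],"delta_rot": [0,0,0]},
    {"hand": 0,"xyz": [-0.012,0,0.004],"delta_rot": [0,0,0]},
    {"hand": 0,"xyz": [-0.012,0,0.005],"delta_rot": [0,0,0]},
    {"hand": 0,"xyz": [-0.015,0,0],"delta_rot": [0,0,0]},
    {"hand": 0,"xyz": [-0.005,0,-0.03],"delta_rot": [0,0,0]},
    {"hand": 0.0854,"xyz": [0,0,-0.03],"delta_rot": [0,0,0]}
  ]
}}

```text
time_s: 7.0
tool_pos: [0.4464, 0.0724, 0.2319]
tool_rot: [1.0, -0.018, -0.0, 0.0]
force: [-0.4, -0.1, -0.0]
finger_gap: 0.201
```

Run:
```python
from h import *
o=get_obs();print(rel(o["tool_pos"]),o["force"],o["time_s"])
p,d=eyes.grab_frame("side"); cv2.imwrite("pics/side4.png",cv2.resize(p[150:400,220:520,::-1],None,fx=2.4,fy=2.4))
v,u=np.mgrid[205:365,260:410]; P=deproj("side",d,u.ravel(),v.ravel())
m=P[(P[:,2]>.183)&(P[:,2]<.194)&(abs(P[:,0]-.5125)<.045)&(abs(P[:,1]-.07)<.045)]
c=cv2.minEnclosingCircle(m[:,:2].astype(np.float32));print(c,rel([*c[0],.189]))
```

```text
[-0.06508965 -0.00043982  0.23189117] [-0.37173793 -0.14965437 -0.03203964] 7.0
((0.5287342071533203, 0.06928880512714386), 0.03200339898467064) [ 0.01726702 -0.00057886  0.189     ]
```

View pics/side4.png

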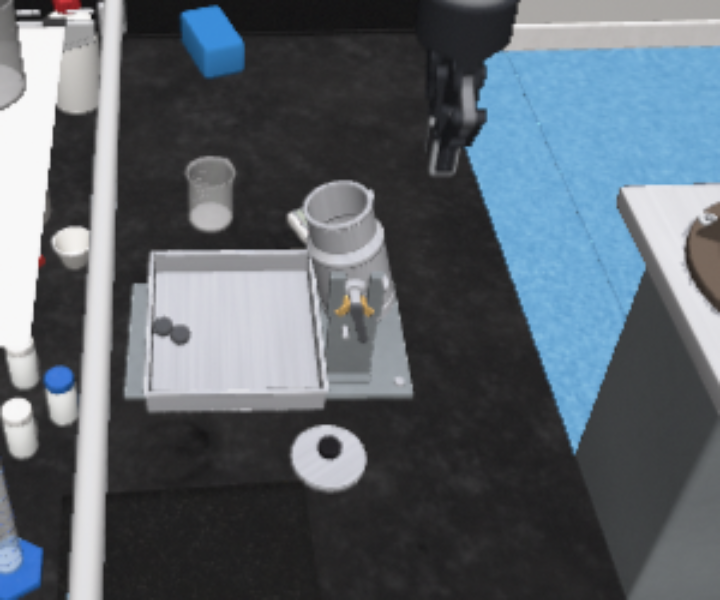

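Emit:
{"method": "carry_out", "body": {
  "commands": [
    {"hand": 0.0854,"xyz": [0.033,0,0],"delta_rot": [0,0,0]},
    {"hand": 0.0854,"xyz": [0.033,0,0],"delta_rot": [0,0,0]},
    {"hand": 0.0854,"xyz": [0,0,0],"delta_rot": [0,0,0]},
    {"hand": 0.0854,"xyz": [0,0,0],"delta_rot": [0,0,0]},
    {"hand": 0.0854,"xyz": [0,0,0],"delta_rot": [0,0,0]},
    {"hand": 0.0854,"xyz": [0,0,0],"delta_rot": [0,0,0]}
  ]
}}

```text
time_s: 7.8
tool_pos: [0.513, 0.0701, 0.2315]
tool_rot: [1.0, -0.018, 0.0, 0.0]
force: [-0.3, 0.2, -0.2]
finger_gap: 1.0
```

Run:
```python
from h import *
F=[]
for k in range(3):
    o=get_obs();F.append(o["force"])
    p,d=eyes.grab_frame(["side","scene","wrist"][k]); cv2.imwrite(f"pics/{['side','scene','wrist'][k]}5.png",p[:,:,::-1])
    if k==0:
        v,u=np.mgrid[205:365,260:410]; P=deproj("side",d,u.ravel(),v.ravel())
        m=P[(P[:,2]>.183)&(P[:,2]<.194)&(abs(P[:,0]-.5125)<.045)&(abs(P[:,1]-.07)<.045)]
        c=cv2.minEnclosingCircle(m[:,:2].astype(np.float32));print(c,rel([*c[0],.189]))
print(rel(o["tool_pos"]),o["time_s"],np.array(F))
```

```text
((0.5266168117523193, 0.06926146894693375), 0.0311790369451046) [ 0.01515204 -0.00068376  0.189     ]
[ 0.00172182 -0.00034513  0.2314709 ] 7.9 [[-0.2947957   0.18926062 -0.22958341]
 [ 1.17080489 -0.69640158  0.07340694]
 [-0.45738159  1.69114478  0.14612382]]
```

View pics/wrist5.png

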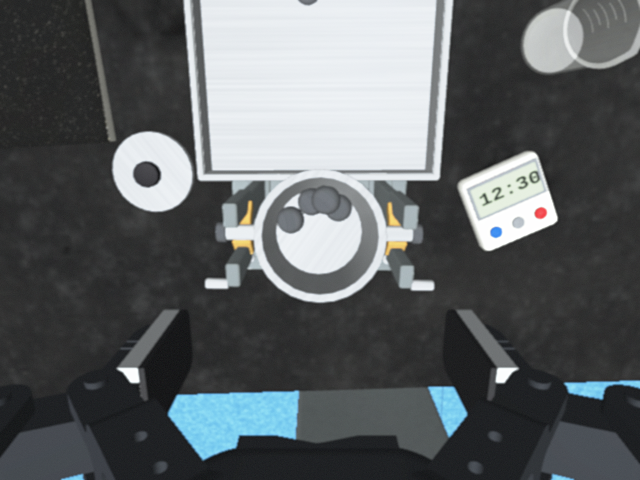

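View pics/side5.png

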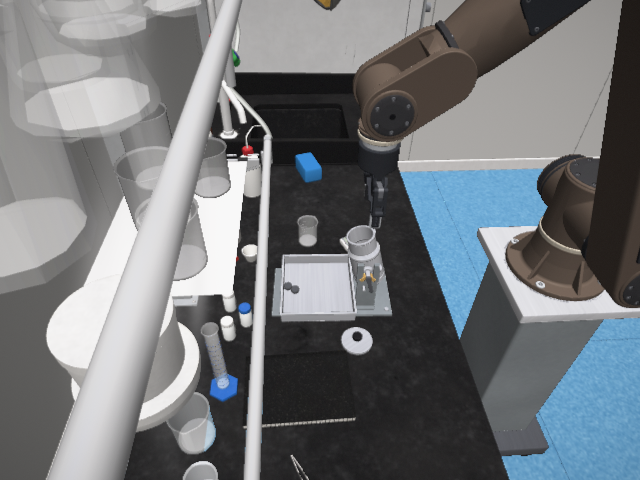

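Emit:
{"method": "carry_out", "body": {
  "commands": [
    {"hand": 0.0854,"xyz": [-0.034,0,0],"delta_rot": [0,0,0]},
    {"hand": 0,"xyz": [-0.034,0,0],"delta_rot": [0,0,0]},
    {"hand": 0,"xyz": [0,0,0],"delta_rot": [0,0,0]},
    {"hand": 0,"xyz": [0,0,0.03],"delta_rot": [0,0,0]},
    {"hand": 0,"xyz": [0,0,0.03],"delta_rot": [0,0,0]},
    {"hand": 0,"xyz": [0.012,0,0],"delta_rot": [0,0,0]},
    {"hand": 0,"xyz": [0.012,0,0],"delta_rot": [0,0,0]},
    {"hand": 0,"xyz": [0.01,0,-0.006],"delta_rot": [0,0,0]},
    {"hand": 0,"xyz": [0.012,0,-0.004],"delta_rot": [0,0,0]},
    {"hand": 0,"xyz": [0.012,0,-0.002],"delta_rot": [0,0,0]},
    {"hand": 0,"xyz": [0.012,0,0],"delta_rot": [0,0,0]}
  ]
}}

```text
time_s: 9.32
tool_pos: [0.5163, 0.07, 0.1836]
tool_rot: [1.0, -0.018, 0.0, -0.0]
force: [-1.3, -0.5, 0.2]
finger_gap: -0.002
```

Run:
```python
from h import *
o=get_obs();print(rel(o["tool_pos"]),o["force"],o["time_s"],o["finger_gap"])
for t in (40,45,65,85,105,124,90,75,60): print(t,tip(t)*1000)
```

```text
[ 0.00478686 -0.00037407  0.18362792] [-1.25696664 -0.52496844  0.23132085] 9.325 -0.002307686690656298
40 [  4.67692899 181.91047508]
45 [ 10.92031022 180.76093065]
65 [ 34.50673745 170.42485566]
85 [ 53.37528165 151.75052232]
105 [ 68.03141653 131.81203959]
124 [ 75.37195386 108.97332528]
90 [ 57. 146.]
75 [ 44.72771414 162.02575759]
60 [ 28.92562584 173.84678752]
```

Emit:
{"method": "carry_out", "body": {
  "commands": [
    {"hand": 0,"xyz": [0.03,0,0.013],"delta_rot": [0,0,0]},
    {"hand": 0,"xyz": [0.019,0,0.019],"delta_rot": [0,0,0]},
    {"hand": 0,"xyz": [0.015,0,0.02],"delta_rot": [0,0,0]},
    {"hand": 0,"xyz": [0.007,0,0.022],"delta_rot": [0,0,0]},
    {"hand": 0,"xyz": [0,0,0],"delta_rot": [0,0,0]},
    {"hand": 0,"xyz": [0,0,0],"delta_rot": [0,0,0]},
    {"hand": 0,"xyz": [0,0,0],"delta_rot": [0,0,0]},
    {"hand": 0,"xyz": [0,0,0],"delta_rot": [0,0,0]}
  ]
}}

```text
time_s: 10.32
tool_pos: [0.5865, 0.0675, 0.1101]
tool_rot: [1.0, -0.018, 0.001, -0.0]
force: [0.9, -1.0, 1.9]
finger_gap: -0.001
```

Run:
```python
from h import *
o=get_obs();print(rel(o["tool_pos"]),o["force"],o["time_s"])
p,d=eyes.grab_frame("side"); cv2.imwrite("pics/side6.png",cv2.resize(p[150:400,220:520,::-1],None,fx=2.4,fy=2.4))
```

```text
[ 0.07506872 -0.00027566  0.11009514] [ 0.90901652 -1.00647327  1.89719591] 10.325
```

View pics/side6.png

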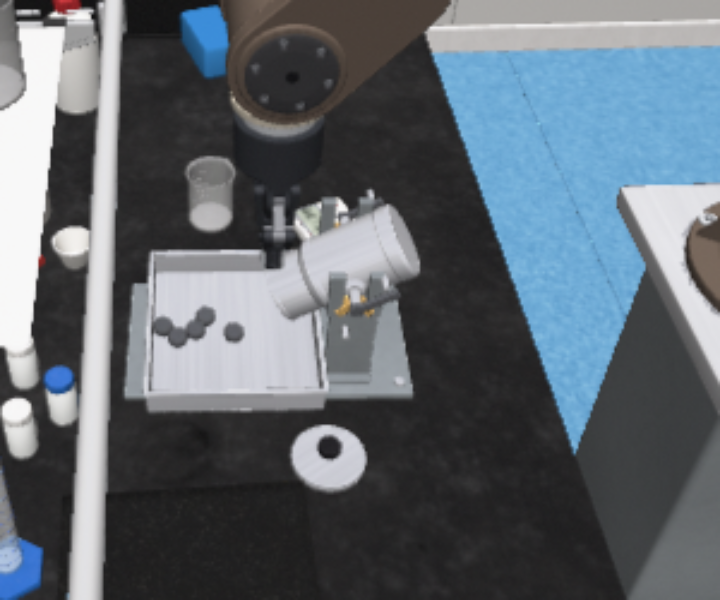

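Emit:
{"method": "carry_out", "body": {
  "commands": [
    {"hand": 0,"xyz": [-0.007,0,-0.022],"delta_rot": [0,0,0]},
    {"hand": 0,"xyz": [-0.011,0,-0.014],"delta_rot": [0,0,0]},
    {"hand": 0,"xyz": [-0.012,0,-0.016],"delta_rot": [0,0,0]},
    {"hand": 0,"xyz": [-0.016,0,-0.012],"delta_rot": [0,0,0]},
    {"hand": 0,"xyz": [-0.018,0,-0.007],"delta_rot": [0,0,0]},
    {"hand": 0,"xyz": [-0.007,0,-0.002],"delta_rot": [0,0,0]},
    {"hand": 0,"xyz": [0,0,0],"delta_rot": [0,0,0]},
    {"hand": 0,"xyz": [0,0,0],"delta_rot": [0,0,0]},
    {"hand": 0,"xyz": [0,0,0],"delta_rot": [0,0,0]},
    {"hand": 0,"xyz": [0.03,0,0.012],"delta_rot": [0,0,0]},
    {"hand": 0,"xyz": [0.019,0,0.019],"delta_rot": [0,0,0]},
    {"hand": 0,"xyz": [0.015,0,0.02],"delta_rot": [0,0,0]},
    {"hand": 0,"xyz": [0.007,0,0.022],"delta_rot": [0,0,0]},
    {"hand": 0,"xyz": [0,0,0],"delta_rot": [0,0,0]},
    {"hand": 0,"xyz": [0,0,0],"delta_rot": [0,0,0]},
    {"hand": 0,"xyz": [0,0,0],"delta_rot": [0,0,0]},
    {"hand": 0,"xyz": [0,0,0],"delta_rot": [0,0,0]}
  ]
}}

```text
time_s: 12.5
tool_pos: [0.5865, 0.0675, 0.1101]
tool_rot: [1.0, -0.018, 0.001, 0.0]
force: [0.2, -0.4, 0.7]
finger_gap: -0.002
```

Run:
```python
from h import *
o=get_obs();print(rel(o["tool_pos"]),o["force"],o["time_s"])
p,d=eyes.grab_frame("side"); cv2.imwrite("pics/side7.png",cv2.resize(p[150:400,220:520,::-1],None,fx=2.4,fy=2.4))
```

```text
[ 0.07507552 -0.00029796  0.1100994 ] [ 0.24351316 -0.35752866  0.6875592 ] 12.5
```

View pics/side7.png

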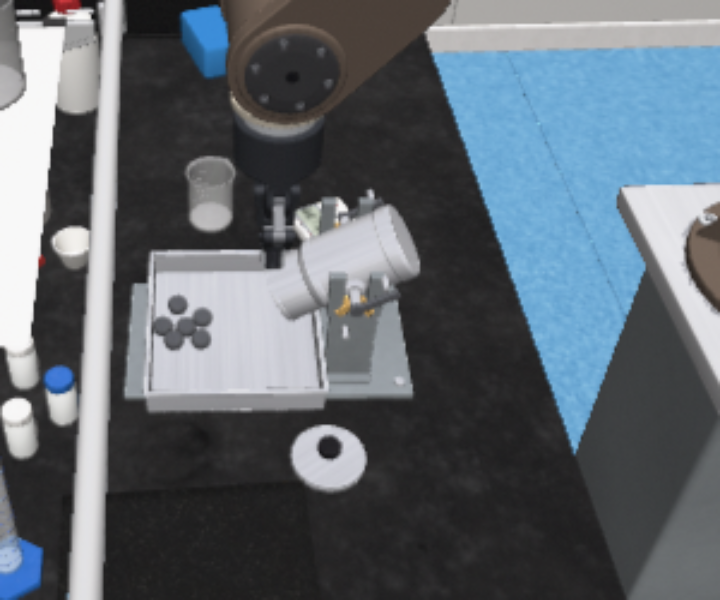

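Emit:
{"method": "carry_out", "body": {
  "commands": [
    {"hand": 0,"xyz": [-0.007,0,-0.022],"delta_rot": [0,0,0]},
    {"hand": 0,"xyz": [-0.011,0,-0.014],"delta_rot": [0,0,0]},
    {"hand": 0,"xyz": [-0.012,0,-0.016],"delta_rot": [0,0,0]},
    {"hand": 0,"xyz": [-0.016,0,-0.012],"delta_rot": [0,0,0]},
    {"hand": 0,"xyz": [-0.018,0,-0.007],"delta_rot": [0,0,0]},
    {"hand": 0,"xyz": [-0.007,0,-0.002],"delta_rot": [0,0,0]},
    {"hand": 0,"xyz": [0,0,0],"delta_rot": [0,0,0]},
    {"hand": 0,"xyz": [0,0,0],"delta_rot": [0,0,0]},
    {"hand": 0,"xyz": [0,0,0],"delta_rot": [0,0,0]},
    {"hand": 0,"xyz": [0.03,0,0.012],"delta_rot": [0,0,0]},
    {"hand": 0,"xyz": [0.019,0,0.019],"delta_rot": [0,0,0]},
    {"hand": 0,"xyz": [0.015,0,0.02],"delta_rot": [0,0,0]},
    {"hand": 0,"xyz": [0.007,0,0.022],"delta_rot": [0,0,0]},
    {"hand": 0,"xyz": [0,0,0],"delta_rot": [0,0,0]},
    {"hand": 0,"xyz": [0,0,0],"delta_rot": [0,0,0]},
    {"hand": 0,"xyz": [0,0,0],"delta_rot": [0,0,0]},
    {"hand": 0,"xyz": [0,0,0],"delta_rot": [0,0,0]}
  ]
}}

```text
time_s: 14.68
tool_pos: [0.5865, 0.0674, 0.1101]
tool_rot: [1.0, -0.018, 0.001, 0.0]
force: [-0.0, -0.7, 0.9]
finger_gap: -0.003
```

Emit:
{"method": "carry_out", "body": {
  "commands": [
    {"hand": 0,"xyz": [0,0,-0.004],"delta_rot": [0,0,0]},
    {"hand": 0,"xyz": [-0.004,0,-0.012],"delta_rot": [0,0,0]},
    {"hand": 0,"xyz": [-0.006,0,-0.011],"delta_rot": [0,0,0]},
    {"hand": 0,"xyz": [-0.008,0,-0.009],"delta_rot": [0,0,0]},
    {"hand": 0,"xyz": [-0.008,0,-0.011],"delta_rot": [0,0,0]},
    {"hand": 0,"xyz": [-0.009,0,-0.009],"delta_rot": [0,0,0]},
    {"hand": 0,"xyz": [-0.011,0,-0.008],"delta_rot": [0,0,0]},
    {"hand": 0,"xyz": [-0.012,0,-0.005],"delta_rot": [0,0,0]},
    {"hand": 0,"xyz": [-0.012,0,-0.003],"delta_rot": [0,0,0]},
    {"hand": 0,"xyz": [-0.012,0,0],"delta_rot": [0,0,0]},
    {"hand": 0,"xyz": [-0.012,0,0.002],"delta_rot": [0,0,0]},
    {"hand": 0,"xyz": [-0.012,0,0.004],"delta_rot": [0,0,0]},
    {"hand": 0,"xyz": [-0.012,0,0.005],"delta_rot": [0,0,0]},
    {"hand": 0,"xyz": [-0.015,0,0],"delta_rot": [0,0,0]},
    {"hand": 0,"xyz": [-0.005,0,-0.03],"delta_rot": [0,0,0]},
    {"hand": 0.0854,"xyz": [0,0,-0.03],"delta_rot": [0,0,0]},
    {"hand": 0.0854,"xyz": [0.034,0,0],"delta_rot": [0,0,0]},
    {"hand": 0.0854,"xyz": [0.034,0,0],"delta_rot": [0,0,0]},
    {"hand": 0.0854,"xyz": [0,0,0],"delta_rot": [0,0,0]},
    {"hand": 0.0854,"xyz": [0,0,0],"delta_rot": [0,0,0]}
  ]
}}

```text
time_s: 17.18
tool_pos: [0.5154, 0.07, 0.23]
tool_rot: [1.0, -0.018, -0.001, 0.0]
force: [-0.0, -0.3, 0.7]
finger_gap: 0.996
```

```bash
cat > look.py <<'E'
from h import *
import sys
t=sys.argv[1]; F=[]
for k in ["side","wrist"]:
    o=get_obs();F.append(o["force"])
    p,d=eyes.grab_frame(k)
    if k=="side":
        cv2.imwrite(f"pics/side{t}.png",cv2.resize(p[150:400,220:520,::-1],None,fx=2.4,fy=2.4))
        v,u=np.mgrid[205:365,260:410]; P=deproj("side",d,u.ravel(),v.ravel())
        m=P[(P[:,2]>.181)&(P[:,2]<.194)&(abs(P[:,0]-.5125)<.045)&(abs(P[:,1]-.07)<.045)]
        c=cv2.minEnclosingCircle(m[:,:2].astype(np.float32));print(c,rel([*c[0],.189]))
    else: cv2.imwrite(f"pics/wrist{t}.png",p[:,:,::-1])
print(rel(o["tool_pos"]),o["time_s"],o["finger_gap"],np.array(F))
E
python3 look.py 8
```

```text
((0.5136265754699707, 0.07074113190174103), 0.03172572702169418) [0.00211631 0.0003189  0.189     ]
[ 0.00386719 -0.00035996  0.23016412] 17.225 1.0036543570640413 [[-0.02669302 -0.30369285  0.73903067]
 [ 0.45499189  0.31419688  0.55618575]]
```

View pics/wrist8.png

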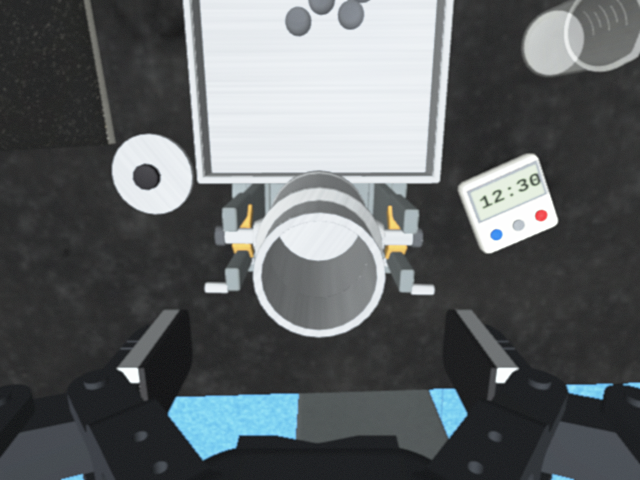

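View pics/side8.png

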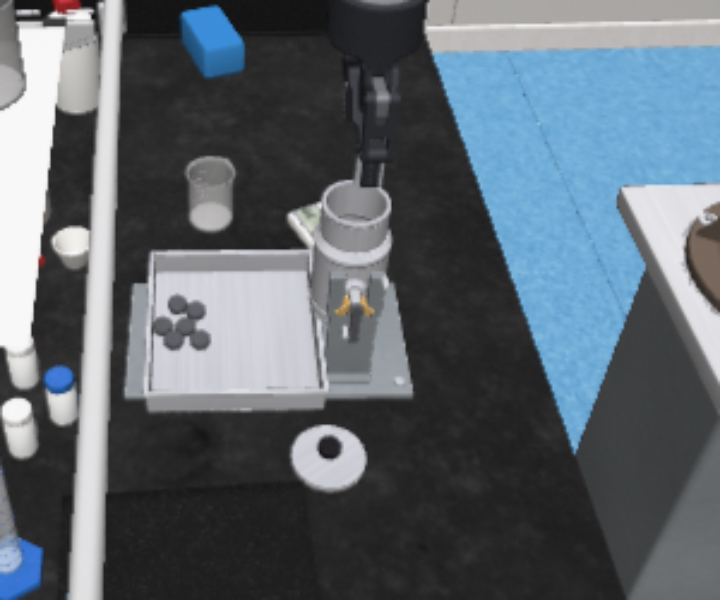

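Emit:
{"method": "carry_out", "body": {
  "commands": [
    {"hand": 0.0854,"xyz": [-0.003,0,0.02],"delta_rot": [0,0,0]},
    {"hand": 0.0854,"xyz": [0,0,0.02],"delta_rot": [0,0,0]},
    {"hand": 0.0854,"xyz": [0,0,0.02],"delta_rot": [0,0,0]},
    {"hand": 0.0854,"xyz": [0,0,0.015],"delta_rot": [0,0,0]},
    {"hand": 0.0854,"xyz": [0,0,0],"delta_rot": [0,0,0]},
    {"hand": 0.0854,"xyz": [0,0,0],"delta_rot": [0,0,0]}
  ]
}}

```text
time_s: 18.02
tool_pos: [0.5136, 0.0701, 0.1559]
tool_rot: [1.0, -0.018, 0.0, 0.0]
force: [-0.2, -0.0, -0.3]
finger_gap: 0.997
```

```bash
cat > heft.py <<'E'
from h import *
import sys
F=[]
for k in range(int(sys.argv[1])):
    F.append(get_obs()["force"]); p,d=eyes.grab_frame("side")
F=np.array(F); o=get_obs()
print(rel(o["tool_pos"]),o["time_s"],o["finger_gap"]); print(F[:,2].round(2)); print(F.mean(0),F.std(0)/len(F)**.5)
cv2.imwrite(f"pics/{sys.argv[2]}.png",cv2.resize(p[150:400,220:520,::-1],None,fx=2.4,fy=2.4))
E
python3 heft.py 14 base9
```

```text
[ 0.0019665  -0.00037757  0.15530596] 18.725 0.9961016169878569
[-0.33 -0.21 -0.39 -0.29  0.65  0.63 -0.31 -0.5   0.3  -0.29  0.38  0.38
 -0.13 -0.33]
[ 0.17758426 -0.16887975 -0.03104681] [0.14903613 0.19500366 0.10455255]
```

View pics/base9.png

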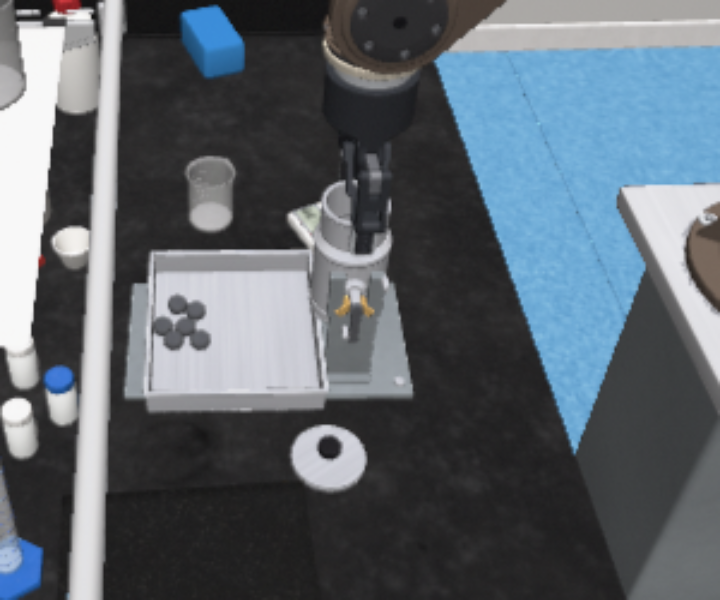

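Emit:
{"method": "carry_out", "body": {
  "commands": [
    {"hand": 0.05,"xyz": [0,0,0],"delta_rot": [0,0,0]},
    {"hand": 0.05,"xyz": [0,0,0],"delta_rot": [0,0,0]},
    {"hand": 0.05,"xyz": [0,0,0],"delta_rot": [0,0,0]},
    {"hand": 0.05,"xyz": [0,0,0],"delta_rot": [0,0,0]},
    {"hand": 0.05,"xyz": [0,0,0],"delta_rot": [0,0,0]},
    {"hand": 0.05,"xyz": [0,0,-0.003],"delta_rot": [0,0,0]},
    {"hand": 0.05,"xyz": [0,0,-0.004],"delta_rot": [0,0,0]},
    {"hand": 0.05,"xyz": [0,0,-0.004],"delta_rot": [0,0,0]},
    {"hand": 0.05,"xyz": [0,0,-0.003],"delta_rot": [0,0,0]},
    {"hand": 0.05,"xyz": [0,0,0],"delta_rot": [0,0,0]},
    {"hand": 0.05,"xyz": [0,0,0],"delta_rot": [0,0,0]},
    {"hand": 0.05,"xyz": [0,0,0],"delta_rot": [0,0,0]}
  ],
  "newtons": 30
}}

```text
time_s: 20.23
tool_pos: [0.5134, 0.07, 0.1692]
tool_rot: [1.0, -0.018, -0.0, 0.0]
force: [-0.2, 0.4, -4.0]
finger_gap: 0.723
```

```bash
python3 heft.py 30 heft10
```

```text
[ 0.00197167 -0.00039869  0.16932515] 21.725 0.7181227070339097
[-4.   -3.42 -3.86 -3.57 -2.76 -3.66 -4.05 -3.63 -4.06 -3.14 -3.49 -3.71
 -3.24 -3.23 -3.48 -3.25 -4.01 -3.75 -3.93 -3.1  -3.82 -3.14 -2.73 -2.62
 -3.57 -3.6  -3.79 -4.   -3.2  -4.11]
[ 0.02919495  0.0658844  -3.53077185] [0.07744503 0.09975077 0.07479694]
```

View pics/heft10.png

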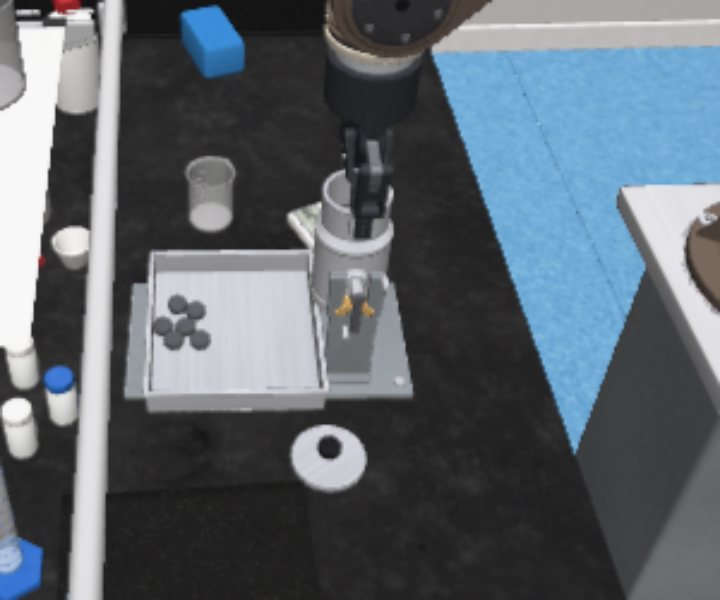

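```bash
python3 heft.py 40 heft11
python3 - <<'E'
from h import *
p,d=eyes.grab_frame("wrist"); cv2.imwrite("pics/wrist11.png",p[:,:,::-1])
E
```

```text
[ 0.00196602 -0.00036462  0.16931641] 23.725 0.7236375304736677
[-3.44 -3.46 -3.29 -3.92 -4.09 -3.11 -2.3  -4.71 -3.7  -2.86 -3.45 -3.57
 -3.26 -3.72 -3.51 -3.03 -2.62 -3.41 -3.68 -3.54 -3.11 -3.99 -3.76 -3.08
 -3.36 -3.6  -3.3  -3.16 -3.61 -3.58 -2.03 -3.63 -2.75 -3.53 -2.74 -3.27
 -3.4  -4.57 -3.04 -3.08]
[-0.0677374  -0.04271729 -3.38192258] [0.06804887 0.0804558  0.08064582]
```

View pics/wrist11.png

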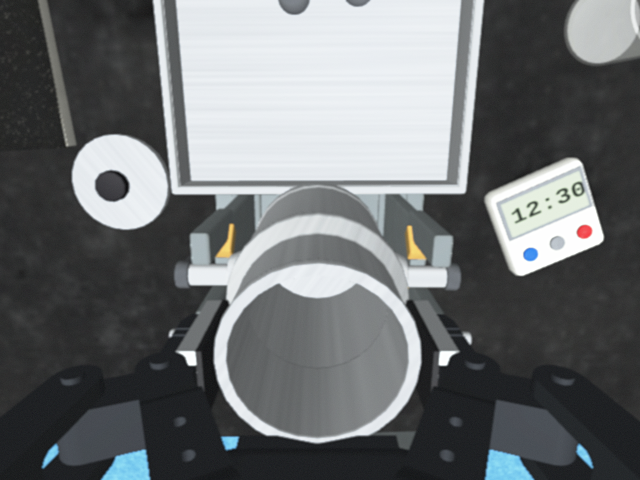

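Averaged over 70 readings the jar weighs about 3.4 N. Empty is 3.3 N and one ball left would make it 3.9 N, so it is empty. Setting it back now.

Emit:
{"method": "carry_out", "body": {
  "commands": [
    {"hand": 0.05,"xyz": [0,0,0.004],"delta_rot": [0,0,0]},
    {"hand": 0.05,"xyz": [0,0,0.004],"delta_rot": [0,0,0]},
    {"hand": 0.05,"xyz": [0,0,0.003],"delta_rot": [0,0,0]},
    {"hand": 0.05,"xyz": [0,0,0.003],"delta_rot": [0,0,0]},
    {"hand": 0.05,"xyz": [0,0,0],"delta_rot": [0,0,0]},
    {"hand": 0.05,"xyz": [0,0,0],"delta_rot": [0,0,0]}
  ]
}}

```text
time_s: 24.52
tool_pos: [0.5136, 0.0701, 0.1555]
tool_rot: [1.0, -0.018, 0.0, -0.0]
force: [-1.5, 0.6, 1.9]
finger_gap: 0.717
```

Emit:
{"method": "carry_out", "body": {
  "commands": [
    {"hand": 0.0854,"xyz": [0,0,0],"delta_rot": [0,0,0]},
    {"hand": 0.0854,"xyz": [0,0,0],"delta_rot": [0,0,0]},
    {"hand": 0.0854,"xyz": [0,0,0],"delta_rot": [0,0,0]},
    {"hand": 0.0854,"xyz": [0,0,0],"delta_rot": [0,0,0]},
    {"hand": 0.0854,"xyz": [0,0,0],"delta_rot": [0,0,0]},
    {"hand": 0.0854,"xyz": [0,0,-0.01],"delta_rot": [0,0,0]},
    {"hand": 0.0854,"xyz": [0,0,-0.02],"delta_rot": [0,0,0]},
    {"hand": 0.0854,"xyz": [0,0,-0.03],"delta_rot": [0,0,0]},
    {"hand": 0.0854,"xyz": [0,0,-0.03],"delta_rot": [0,0,0]},
    {"hand": 0.0854,"xyz": [-0.02,0,-0.01],"delta_rot": [0,0,0]},
    {"hand": 0.0854,"xyz": [-0.02,0,0],"delta_rot": [0,0,0]},
    {"hand": 0.0854,"xyz": [0,0,0],"delta_rot": [0,0,0]},
    {"hand": 0.0854,"xyz": [0,0,0],"delta_rot": [0,0,0]}
  ]
}}

```text
time_s: 26.15
tool_pos: [0.4741, 0.0715, 0.2557]
tool_rot: [1.0, -0.018, 0.001, -0.0]
force: [0.2, 0.4, 0.3]
finger_gap: 0.998
```

```bash
python3 look.py 12
```

```text
((0.5139086246490479, 0.07012003660202026), 0.032215360552072525) [ 0.00242093 -0.00029145  0.189     ]
[-0.03734317 -0.00045199  0.25550381] 26.2 1.003645573568528 [[ 0.23563868  0.39064159  0.2893576 ]
 [-0.47430599  0.40341272 -0.26512927]]
```

View pics/side12.png

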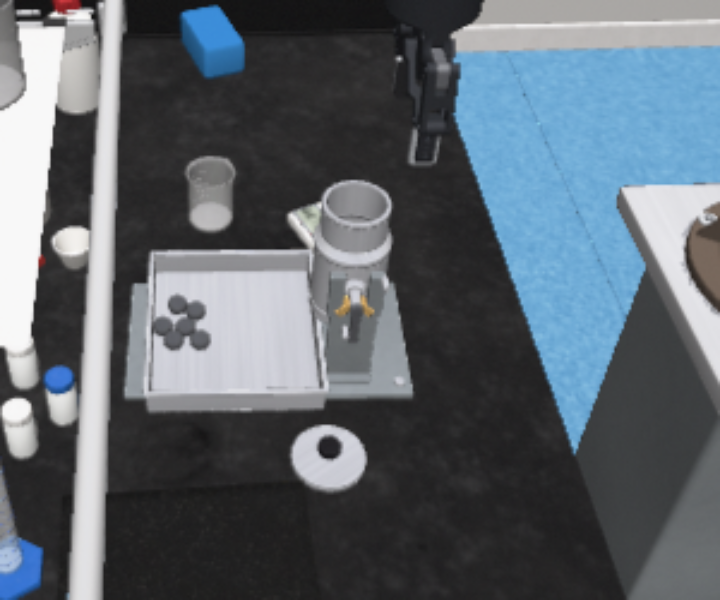

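View pics/wrist12.png

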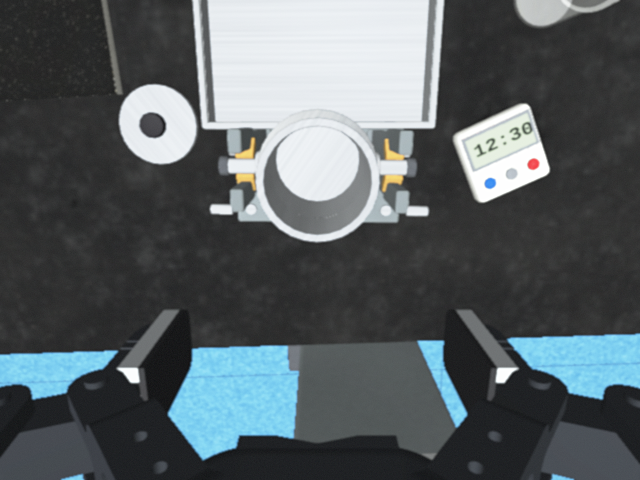

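The side view shows the jar upright in its forks at (355,240) and six balls in the pan near (180,325). In the wrist view the jar's whole floor at (318,160) is bare. The lid, timer, beaker and notebook haven't moved.

```bash
python3 -c "
from workcell import order; print(order.hand_in())"
```

```text
the job is handed in; nothing more can be done
None
```

The jar is empty, upright in its forks and let go, with all six balls I could see in the pan. I handed the job in at about 26 s.

- **Tipping:** I pushed the neck's back with the closed fingers, first in one moderate tip, then in three brisk ones. The second brisk tip released the last ball. After the first tip I did not heft: the wrist camera showed at least four balls still inside, so I went straight on to rocking. The jar also hung about 11 degrees forward then; once empty it came back upright.
- **Heft:** I lifted the jar 14 mm by the neck and held it still. Over 70 readings it weighed about 3.4 N against the unloaded zero (first 30: 3.50 N, next 40: 3.35 N). Empty is 3.3 N; one ball left would give 3.9 N. Each reading scatters by about 0.5 N, so the result rests on the averages.
- **Last check:** the jar is seated upright with its floor fully visible and bare. The lid, timer and beaker look untouched; the notebook was only partly in view.

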